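Rehang the lift-off guard door at the board jig

ROBOT

A 7-joint arm with a two-finger parallel gripper is mounted at the origin on a cart in front of the work surface, level with it; the furniture and walls round the work are solid. World frame = base frame: x ahead of the robot, y to its left, z up, the work surface at z = 0. Lengths are in mm, angles in degrees, forces in N, time in s.
With the tool pointing down it reaches from about 425 to 875 mm from the base axis. Payload 8.4 kg.
Tool frame: the origin (TCP) lies between the finger pads; the fingertips stand 11 mm ahead of it and the grasp point (between the pads) lies 8 mm behind it; z points along the fingers, y is the line along which they close (so a half turn about z gives the same grasp; the last joint's range is limited). The gripper opens to 87 mm and grips with 3 to 60 N. Pads are 19 mm wide; open, the fingers measure 117 mm over their backs; the gripper's body (75 mm by 190 mm) begins 51 mm behind the grasp point.
Start: joints at [63.816, 19.091, 2.286, 83.961, -0.768, 76.965, -3.352], TCP at [227.616, -608.815, 233.546] pointing down, gripper open.
Joint ranges: [-147.57, 147.57], [-21.85, 119.76], [-74.77, 79.35], [14.55, 137.4], [-85.83, 265.84], [4.83, 119.75], [-152.11, 152.11]. Speed limits (degrees/s): [127.2, 127.2, 159.86, 159.86, 180, 180, 180].

INTERFACE

Orientations are given as a 3x3 rotation matrix whose columns are the frame's x, y, z axes.
In Python, from workcell import env gives the robot as it stands. Calls block until the motion is done:
- env.movep(position, orientation): joint-space move of the TCP to a pose.
- env.move_l(position, orientation=None, max_speed=150, contact_N=None): straight line of the TCP; orientation=None keeps the orientation; max_speed is the mean speed in mm/s. With contact_N (N) it stops when the force on the tool has changed by that much, and returns True; else False.
- env.move_j(angles): joint-space move.
- env.grip(opening): opening from 0.0 (shut) to 1.0 (fully open); the grip force is fixed at half the most; returns when the fingers have stopped.
- env.sleep(seconds).
- env.ik(position, orientation): joint angles nearest the present ones, or None.
- env.grab_frame(name): name is "scene" or "side" or "wrist"; returns the picture (420x560x3 uint8, red, green, blue); there is no depth.
- env.get_calibration(name): a dict with "camera_matrix" (3x3 intrinsics, pixels), "dist" ([k1, k2, p1, p2, k3] as OpenCV has them; the pictures are not rectified), "R" (3x3) and "t" (3): a world point X has camera coordinates R X + t; the wrist camera has in their place "T_tool_cam" (4x4, takes a point from camera to tool coordinates, whose origin is the TCP and whose axes are the flange's). Camera axes: x right, y down, z forward; pixel columns grow to the right and rows downward; lengths in mm; the calibration is good to about 2 mm. A picture is of the moment at which its call begins: read the wrist's pose just before it. get_calibration takes no time and is no camera call.
A pose or a line that the arm cannot do raises env.PlanningError and nothing moves.
- env.close_job(): hands the job in; it is judged then, once.
Readings, each from a call of its own:
- env.current_time(): time.
- env.current_qpos(): joint angles.
- env.current_joint_velocities(): joint speeds.
- env.current_joint_efforts(): joint torques, N m.
- env.current_ee_pos(): TCP position.
- env.current_orientation(): TCP orientation.
- env.current_contact_force(): force on the tool from outside, world axes, zero at the start.
- env.current_moment(): the same for the moment, N m.
- env.current_finger_gap(): opening from 0.0 (shut) to 1.0 (fully open).
- env.current_gripper_force(): force on a finger pad.
Only numpy, scipy, OpenCV 4.12 (cv2) and the standard library are available. Lean on these libraries where they do the work, as an engineer would, in place of code of your own. Each camera call takes 0.05 s, during which the arm holds its last target. There are 200 camera calls.

TASK

Pull up the sprung handle of the small guard door so that its hinge pins draw in, lift the door off its bracket, and drop it into the empty bracket directly in front of the board jig, not the spare one in front of the solder spool. It must sit fully home and upright, with both pins sprung out into the bracket's eyes; either face may look to the front.

Things in the scene. Friction and masses are not known exactly. Their poses are not given: they have to be found in the camera images.
- guard_door: Loose upright door, 0.5 kg, aluminium frame with clear window: 70 mm wide (y), 84 tall, 20 thick (x) at the 24 mm tall bottom rail, 12 above. Origin: centre of underside, z up. It starts pinned in a bracket like the goal's. Two 8 mm pins stick 24 mm out of the rail's ends, 20 mm above the underside, into the bracket's eyes: it cannot be lifted until the handle draws them in.
- pull_grip (a point): Centre of the pull handle over the middle of the door: a black bar 40 mm long along the door's y, 18 thick along its x, 16 tall, on a thin steel rod; axes as the door's. With the pins out it is 112 mm above the door's underside, 28 above the top rail. Grasp it across its 18 mm, fingers clear of the top rail.
- pull (a joint): Handle's rise out of the door (m): 0 = pins fully out, 0.024 = stop, pins flush. A light spring (0.8 to 2 N) pulls it to 0. The door outweighs the spring: lifting by the handle first draws the pins in, then carries the door with pins kept in. Once the door stands on a seat, lowering or freeing the handle lets it drop 24 mm and the pins spring out.
- jig_bracket: Dark steel bracket to fill, fixed, base 80x112 mm, board jig (flat black clamp 88x118x25) 95 mm behind it (+x). Origin: centre on the bench, y along the door's width. Door seat 8 mm up, play 10 mm each way in x and y. Flared lips (35 mm high) and eye plates (58 mm high) are 7 mm wider each way at the top. Eyes 28 mm up. Two like it: the door's own (tape roll behind), a spare (spool behind).

How it is judged (in metres and radians):
On the way, in this order (a step that is already met when the one before it is completed fails the run):
1. the handle is pulled up and the pins are drawn in (value of joint pull above 0.016 m).
2. the door is lifted clear of its bracket (height (world z) of guard_door above 0.065 m), for 0.1 s.
At the end, for the whole second after the job is handed in: The door stands at rest in the bracket in front of the board jig: underside at most 5 mm above the seat, centre within 18 mm of the bracket's, parallel within 23 degrees (either way round), upright within 8.5 degrees, handle within 5 mm of its rest, so the pins are out in the eyes (z of guard_door in the frame of jig_bracket below 0.013 m and horizontal distance between guard_door and jig_bracket below 0.018 m and angle between the y axis of guard_door and the y axis of jig_bracket, either way round below 0.4 rad and angle between guard_door's own z axis and vertical below 0.15 rad and value of joint pull below 0.005 m and linear speed of guard_door below 0.02 m/s); the robot touches nothing.
It also fails if it takes over 48 s, if anything falls off the work surface, if the arm or the gripper's body presses on something with over 40 N, if the wrist force passes 120 N, or if a joint passes its speed limit or range.

## Working session

There is one attempt and no reset: what is moved stays moved. The work goes in short steps, each a Python script; the robot and the scene stay as the last script left them, time stands still between calls to the robot, and variables do not carry over. Pictures are saved under pics/ and viewed, at most 10 in all, crops included, and the job is handed in when it is done.

```bash
mkdir -p pics; ls; python3 - <<'E'
from workcell import env
import cv2
for n in("scene","side","wrist"):
    f=env.grab_frame(n); cv2.imwrite(f"pics/{n}0.png",cv2.cvtColor(f,cv2.COLOR_RGB2BGR))
    c=env.get_calibration(n); print(n,{k:(v if not hasattr(v,'round') else v.round(3).tolist()) for k,v in c.items()})
print(env.current_orientation(),env.current_time())
E
```

```text
pics
scene {'camera_matrix': [[533.758, 0.0, 268.903], [0.0, 533.758, 207.191], [0.0, 0.0, 1.0]], 'dist': [-0.045, 0.0, 0.0, 0.0, 0.0], 'R': [[-0.011, -1.0, -0.009], [-0.868, 0.014, -0.496], [0.496, 0.002, -0.868]], 't': [237.949, 401.316, 752.494]}
side {'camera_matrix': [[541.334, 0.0, 283.128], [0.0, 541.334, 210.127], [0.0, 0.0, 1.0]], 'dist': [-0.196, 0.0, 0.0, 0.0, 0.0], 'R': [[0.336, 0.942, -0.003], [0.824, -0.296, -0.484], [-0.457, 0.161, -0.875]], 't': [-372.946, -224.447, 1092.535]}
wrist {'camera_matrix': [[337.852, 0.0, 279.935], [0.0, 337.852, 213.612], [0.0, 0.0, 1.0]], 'dist': [-0.041, 0.0, 0.0, 0.0, 0.0], 'T_tool_cam': [[0.001, -0.955, -0.295, 81.922], [1.0, 0.001, -0.0, -0.132], [0.0, -0.295, 0.955, -152.529], [0.0, 0.0, 0.0, 1.0]]}
[[ 9.36674181e-01  3.50201643e-01 -5.37436402e-04]
 [ 3.50202041e-01 -9.36673480e-01  1.14990339e-03]
 [-1.00704368e-04 -1.26529614e-03 -9.99999194e-01]] 0.15
```

View pics/scene0.png

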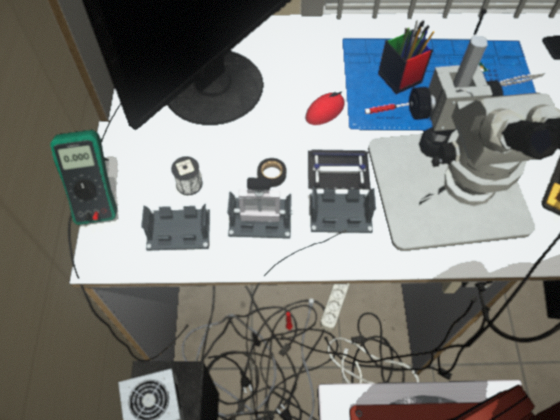

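View pics/side0.png

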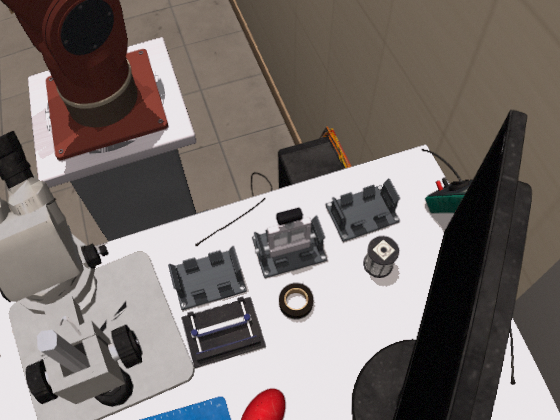

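The scene view shows three brackets: the spare at (176,228) with the spool behind it, the door's own at (260,215) with the tape behind and the handle bar at (260,184), and the jig bracket at (341,210) with the jig behind. The side view shows the handle at (290,216), the jig bracket at (207,278) and the spare at (363,210). The monitor is behind the spare and the microscope is to the right of the jig.

```bash
cat > h.py <<'E'
from workcell import env
import numpy as np, cv2
def cam(n,pose=None):
    c=env.get_calibration(n); K=np.array(c["camera_matrix"]);d=np.array(c["dist"])
    if n=="wrist":
        T=np.eye(4);T[:3,:3]=pose[1];T[:3,3]=pose[0]
        W=T@np.array(c["T_tool_cam"]); return K,d,W[:3,:3],W[:3,3]
    R=np.array(c["R"]);t=np.array(c["t"]); return K,d,R.T,-R.T@t
def ray(c,p):
    u=cv2.undistortPoints(np.array([[p]],float),c[0],c[1])[0,0]
    v=c[2]@np.array([u[0],u[1],1]); return c[3],v/np.linalg.norm(v)
def plane(c,p,z):
    o,v=ray(c,p); return o+v*(z-o[2])/v[2]
def tri(*rs):
    A=sum(np.eye(3)-np.outer(v,v) for o,v in rs); b=sum((np.eye(3)-np.outer(v,v))@o for o,v in rs)
    X=np.linalg.solve(A,b); return X,[np.linalg.norm((np.eye(3)-np.outer(v,v))@(X-o)) for o,v in rs]
def proj(c,X):
    return cv2.projectPoints(np.array([X],float),cv2.Rodrigues(c[2].T)[0],-c[2].T@c[3],c[0],c[1])[0][0,0]
def pose(): return np.array(env.current_ee_pos()),np.array(env.current_orientation())
E
python3 - <<'E'
from h import *
np.set_printoptions(precision=1,suppress=True)
S,D=cam("scene"),cam("side")
print("handle",tri(ray(S,(260,184)),ray(D,(290,216))))
for n,a,b in(("jigb",(341,212),(207,278)),("own",(260,217),(289,247)),("spare",(176,230),(363,210)),):
    print(n,plane(S,a,8),plane(D,b,8))
for n,a in (("spool",(186,160)),("tape",(272,170))): print(n,plane(S,a,40))
print("cams",S[3],D[3])
f={n:cv2.imread(f"pics/{n}0.png") for n in("scene","side")}
a=cv2.resize(f["scene"][140:250,220:390],None,fx=4,fy=4,interpolation=2)
cv2.imwrite("pics/c1.png",a)
R=np.array([[0,1,0],[1,0,0],[0,0,-1.]])
for y in (0,30,-30): 
  print(env.ik([500,y,330],np.array([[1,0,0],[0,-1,0],[0,0,-1.]])),env.ik([500,y,330],R),env.ik([500,y,330],np.array([[0,-1,0],[-1,0,0],[0,0,-1.]])))
E
```

```text
handle (array([442.5, 247.9, 118.5]), [np.float64(1.5378309577967004), np.float64(1.5378309577966924)])
jigb [449.3 101.8   8. ] [450.6 100.4   8. ]
own [441.4 248.9   8. ] [442.9 248.5   8. ]
spare [417.3 399.3   8. ] [419.5 396.9   8. ]
spool [546.7 385.3  40. ]
tape [521.5 226.   40. ]
cams [-22.1 230.6 854.5] [809.3 109.4 846.2]
[ 30.5   1.4 -35.9  93.8   0.8  85.1 -95.4] [ 32.3   1.5 -37.7  93.7   0.9  85.1  -5.5] None
[ 31.1   1.8 -40.   93.5   1.1  85.1 -99. ] [ 31.9   1.8 -40.9  93.5   1.2  85.1  -9.1] None
[ 30.3   1.3 -32.2  93.8   0.7  85.1 -91.9] [ 33.    1.5 -34.9  93.7   0.8  85.1  -2. ] None
```

View pics/c1.png

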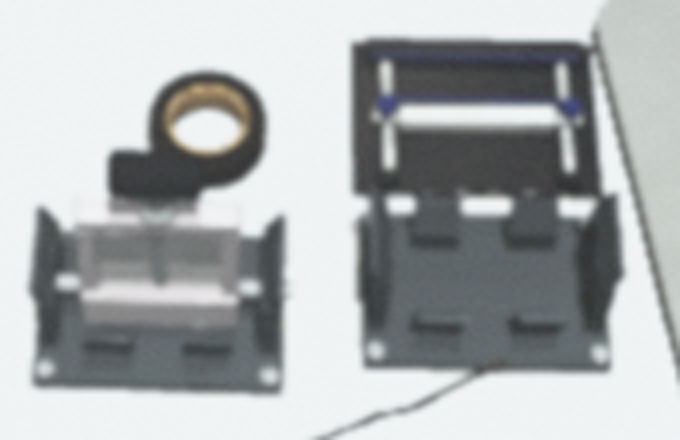

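The crop shows the door in the left bracket with its handle at crop (153,175). The jig bracket's front base corners are at about (362,368) and (609,370). Next I'll check how close the microscope is to the path.

```bash
python3 - <<'E'
from h import *
np.set_printoptions(precision=1,suppress=True)
S,D=cam("scene"),cam("side")
print("eyepiece",tri(ray(S,(530,138)),ray(D,(10,150))),"pillar top",tri(ray(S,(481,42)),ray(D,(62,345))))
print("base corner",plane(S,(402,246),10), "mon",plane(S,(130,128),100),plane(S,(130,128),250),plane(S,(290,0),250))
p,R=pose()
b=np.arctan2(p[1],p[0]);u=np.array([np.cos(b),np.sin(b)])
q=env.ik([*(430*u),380],R);print(np.degrees(b),q)
for y in (190,): print(env.ik([430,y,300],np.array([[0,1,0],[1,0,0],[0,0,-1.]])))
E
```

```text
eyepiece (array([358.7, -80.8, 345.5]), [np.float64(0.37757770535525415), np.float64(0.37757770535521523)]) pillar top (array([588.2, -82.9, 279.6]), [np.float64(9.830273464994105), np.float64(9.830273464994088)])
base corner [378.3   0.5  10. ] mon [576.5 479.4 100. ] [457.5 430.  250. ] [726.  191.8 250. ]
-69.50241707032816 [62.3 -9.   1.1 97.5  0.2 91.5 -6.1]
[ 48.   -2.7 -73.1  99.2  -2.6  81.6 -24.7]
```

View pics/wrist0.png

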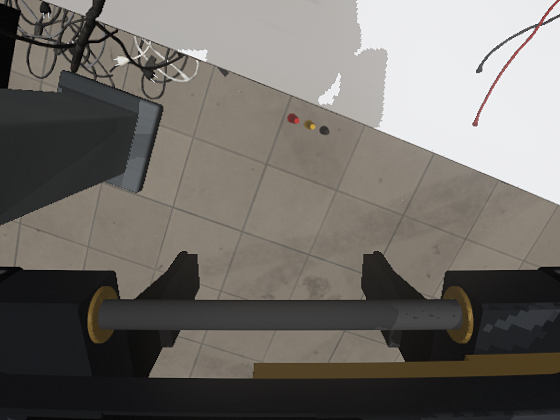

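The wrist view shows only floor and bench edge at the start pose. The microscope eyepiece, at about (359,-81,345), is in the direct way, so I'll pass over it at z≈520.

```bash
python3 - <<'E'
from h import *
np.set_printoptions(precision=1,suppress=True)
p,R=pose()
b=np.arctan2(p[1],p[0]);u=np.array([np.cos(b),np.sin(b)])
for z in (540,500,460):
    q=env.ik([*(500*u),z],R);print(z,q)
    if q is not None: break
env.move_j(q)
q=np.array(q);q[0]-=np.degrees(-b)+22
env.move_j(q)
G=np.array([[0,1,0],[1,0,0],[0,0,-1.]])
print(pose(),env.current_time())
env.movep([440,215,300],G)
for i,y in enumerate((215,130)):
    if i: env.move_l([440,y,300],G)
    P=pose();f=env.grab_frame("wrist")
    np.savez(f"w{i}.npz",p=P[0],R=P[1]);cv2.imwrite(f"pics/w{i}.png",f[:,:,::-1])
    print(P[0],env.current_qpos(),env.current_time())
E
```

```text
540 [ 61.9   2.7   2.7  67.8  -0.1 109.5  -5. ]
(array([464. , 186.3, 540.1]), array([[-0.4,  0.9, -0. ],
       [ 0.9,  0.4, -0. ],
       [-0. , -0. , -1. ]])) 3.975
[440.9 215.  301.6] [-31.8  -1.2   0.6  99.4   0.   81.7 -31.2] 4.9833
[440.1 130.9 300.3] [-27.5  -5.2   5.  103.3   0.4  81.9 -22.5] 5.75
```

View pics/w0.png

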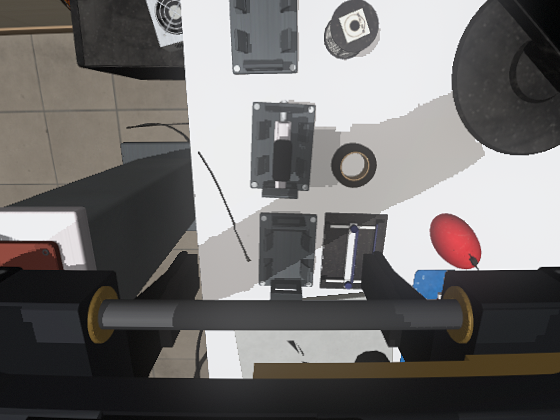

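View pics/w1.png

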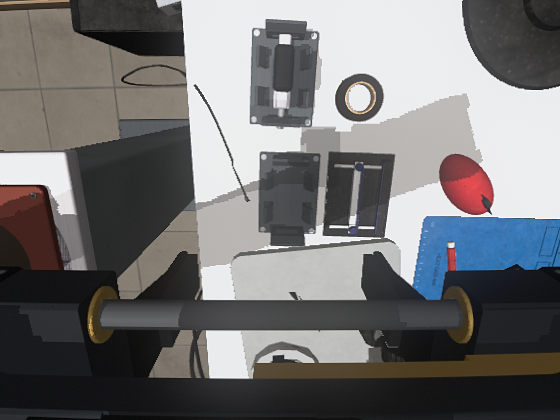

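Both views show the handle bar, at about (283,157) in w0 and (284,68) in w1, and the jig bracket with bright screws at its corners, at about (265,156), (315,158) and so on in w1. I'll extract these precisely.

```bash
python3 - <<'E'
from h import *
np.set_printoptions(precision=1,suppress=True)
W=[];H=[]
boxes=[((240,95,325,200),(255,205,322,300)),((240,20,325,132),(254,146,323,248))]
for i in(0,1):
    z=np.load(f"w{i}.npz");c=cam("wrist",(z["p"],z["R"]));W.append(c)
    g=cv2.cvtColor(cv2.imread(f"pics/w{i}.png"),cv2.COLOR_BGR2GRAY)
    for n,(x0,y0,x1,y1) in zip(("own","jig"),boxes[i]):
        s=g[y0:y1,x0:x1]
        k,l,st,ce=cv2.connectedComponentsWithStats((s>130).astype(np.uint8))
        print(i,n,"bright",[(ce[j]+[x0,y0]).round(1).tolist()+[int(st[j,4])] for j in range(1,k) if 3<=st[j,4]<60])
        if n=="own":
            k,l,st,ce=cv2.connectedComponentsWithStats((s<42).astype(np.uint8))
            for j in range(1,k):
                if st[j,4]>80: print("dark",st[j]+[x0,y0,0,0,0],(ce[j]+[x0,y0]),cv2.minAreaRect(np.argwhere(l==j)[:,::-1].astype(np.float32)))
    cv2.imwrite(f"pics/z{i}.png",cv2.resize(g[10:300,235:400],None,fx=2,fy=2))
a,b=[cv2.imread(f"pics/w{i}.png")[:,:][y0:y0+130,245:325] for i,y0 in((0,90),(1,10))]
cv2.imwrite("pics/cmp.png",cv2.resize(np.hstack([a,b,cv2.imread("pics/w0.png")[185:315,245:325]]),None,fx=3.3,fy=4,interpolation=2))
E
```

```text
0 own bright [[256.5, 106.1, 37], [310.6, 109.2, 35], [282.5, 116.1, 53], [276.5, 184.0, 28], [303.9, 186.6, 10]]
0 jig bright [[263.5, 217.8, 18], [312.6, 219.2, 16], [286.1, 289.1, 24]]
1 own bright [[253.5, 119.0, 38], [307.5, 122.2, 34]]
1 jig bright [[263.5, 156.5, 32], [262.4, 228.6, 15]]
```

View pics/cmp.png

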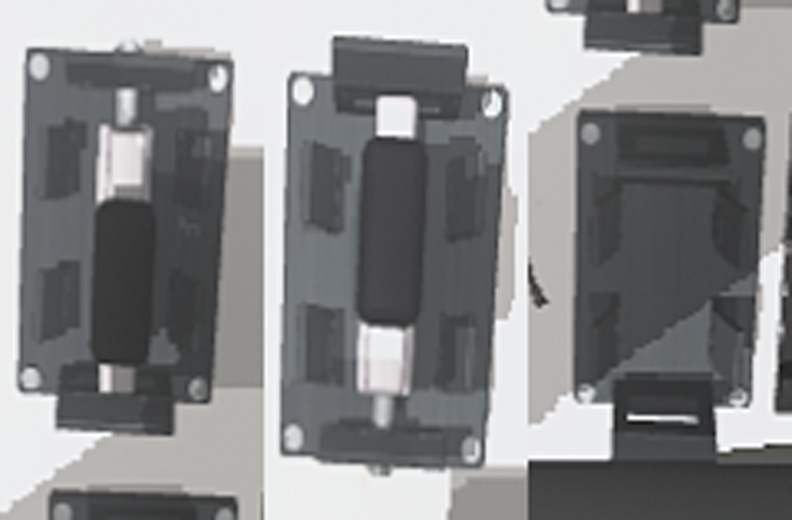

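The crop shows the handle bar at w0 (282.4,160.5) and w1 (283.5,67.7), with all four screws clear on both brackets. Now I'll triangulate.

```bash
python3 - <<'E'
from h import *
np.set_printoptions(precision=1,suppress=True)
W=[cam("wrist",(z["p"],z["R"])) for z in (np.load("w0.npz"),np.load("w1.npz"))]
t=lambda a,b:tri(ray(W[0],a),ray(W[1],b))
print("handle",t((282.4,160.5),(283.5,67.7)),"ends",t((282.9,139.5),(283.5,44.2)),t((282,181.3),(283.5,91.2)))
g=cv2.cvtColor(cv2.imread("pics/w1.png"),cv2.COLOR_BGR2GRAY)
def loc(u):
    x,y=map(int,u);s=g[y-5:y+6,x-5:x+6].astype(float);s=np.clip(s-np.percentile(s,70),0,None)
    Y,X=np.mgrid[-5:6,-5:6];return (x+(s*X).sum()/s.sum(),y+(s*Y).sum()/s.sum())
own=[t(a,b) for a,b in zip([(256.5,106.1),(310.6,109.2),(254.1,184.5),(305,187)],[(256.5,32.5),(314.1,35.5),(253.5,119),(307.5,122.2)])]
for o in own: print("own",o)
w0=[(263.8,218.2),(312.9,219.3),(262.3,283.5),(308.6,284.2)]
z=4.
for k,p in enumerate(w0):
    G=plane(W[0],p,z);q=proj(W[1],G);print("jig",G,"pred w1",q,loc(q))
print("left tri",t(w0[0],(263.5,156.5)),t(w0[2],(262.4,228.6)))
S=cam("scene")
print("scene jig front screws",plane(S,(220+375/4,140+350/4),z),plane(S,(220+600/4,140+354/4),z),"own",plane(S,(220+44/4,140+369/4),z),plane(S,(220+268/4,140+375/4),z))
E
```

```text
handle (array([444. , 249.4, 124.5]), [np.float64(0.2395706646142525), np.float64(0.2395706646142999)]) ends (array([444.2, 269.3, 122.5]), [np.float64(0.49117694520854654), np.float64(0.4911769452086928)]) (array([443.8, 229.1, 126.2]), [np.float64(0.030624025703927322), np.float64(0.030624025703909073)])
own (array([412.8, 301.3,  10.3]), [np.float64(0.04938967429504953), np.float64(0.049389674295064454)])
own (array([480.8, 297.7,  13.3]), [np.float64(0.2736707604498123), np.float64(0.2736707604498718)])
own (array([407.8, 201.5,  13.5]), [np.float64(0.1458751394880402), np.float64(0.145875139488076)])
own (array([475.8, 197.6,  11.3]), [np.float64(0.060370658214846724), np.float64(0.060370658214824985)])
jig [419.8 151.3   4. ] pred w1 [264.  157.9] (np.float64(259.5553047404063), np.float64(156.62641083521444))
jig [488.6 149.6   4. ] pred w1 [315.9 159.3] (np.float64(317.5499316005472), np.float64(158.75376196990425))
jig [416.1  48.8   4. ] pred w1 [262.3 230.7] (np.float64(259.11267605633805), np.float64(230.90140845070422))
jig [485.3  47.6   4. ] pred w1 [311.2 231.6] (np.float64(311.03370786516854), np.float64(234.8426966292135))
left tri (array([419.9, 154.5,  14. ]), [np.float64(0.2880135827697766), np.float64(0.28801358276974764)]) (array([417.1,  57.8,  20.2]), [np.float64(0.09629231588724207), np.float64(0.09629231588725778)])
scene jig front screws [420.5 152.6   4. ] [416.8  51.8   4. ] own [413.3 301.    4. ] [408.7 201.    4. ]
```

```bash
cat >> h.py <<'E'
def G(deg):
    a=np.radians(deg);c,s=np.cos(a),np.sin(a)
    return np.array([[-s,c,0],[c,s,0],[0,0,-1.]])   # tool y along door x (yaw deg)
E
python3 - <<'E'
from h import *
np.set_printoptions(precision=2,suppress=True)
env.movep([444,249.5,230],G(-2.5))
env.move_l([444,249.5,114],G(-2.5),contact_N=8)
print(pose()[0],env.current_contact_force())
env.grip(0.0);print("gap",env.current_finger_gap(),env.current_gripper_force(),env.current_contact_force())
p=pose()[0]
for dz,v in((22,60),(30,60),(104,100)):
    env.move_l([p[0],p[1],p[2]+dz],G(-2.5),max_speed=v);print(pose()[0],env.current_contact_force(),env.current_finger_gap())
P=pose();f=env.grab_frame("side");s=env.grab_frame("scene")
cv2.imwrite("pics/lift.png",np.hstack([cv2.resize(f[130:330,160:360],(400,400)),cv2.resize(s[110:260,200:400],(400,400))])[:,:,::-1])
print(env.current_time())
E
```

```text
[444.71 249.66 115.06] [ 0.41  1.15 -0.46]
gap 0.20859063325415284 30.000000251457095 [-0.84  0.05  0.31]
[443.85 249.45 136.12] [-1.    1.06 -2.88] 0.20206629020504746
[443.83 249.49 143.94] [-0.75 -0.07 -6.01] 0.20317334231672782
[443.48 249.25 217.2 ] [-1.13  0.5  -5.96] 0.2036476201072707
10.1917
```

View pics/lift.png

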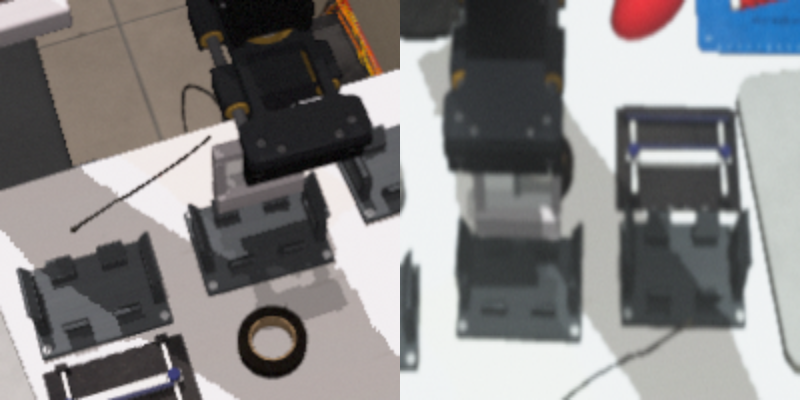

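The door hangs upright from the gripper, clear of its bracket at about 86 mm, and the jig bracket is free. Next I carry it over and lower it.

```bash
python3 - <<'E'
from h import *
np.set_printoptions(precision=2,suppress=True)
x,y=452.3,101
env.move_l([x,y,217],G(-2),max_speed=120)
env.move_l([x,y,217],G(-2),max_speed=120);print(pose()[0])
for z,v in((150,80),(130,50)):
    h=env.move_l([x,y,z],G(-2),max_speed=v,contact_N=12);print(h,pose()[0],env.current_contact_force(),env.current_moment())
    if h: break
print(env.current_time())
f=env.grab_frame("side");s=env.grab_frame("scene")
cv2.imwrite("pics/low.png",np.hstack([cv2.resize(f[180:380,110:310],(400,400)),cv2.resize(s[110:260,250:450],(400,400))])[:,:,::-1])
E
```

```text
[452.26 101.32 216.93]
False [452.71 101.16 150.52] [-0.07  0.15 -6.56] [-0.05 -0.09  0.02]
False [452.72 101.25 130.29] [ 0.42  2.53 -1.59] [ 0.21 -0.4   0.05]
13.3667
```

View pics/low.png

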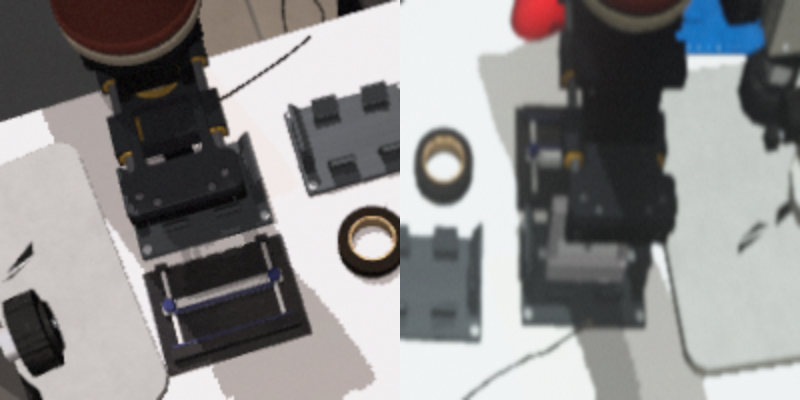

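The door is between the jig bracket's lips, and the force change shows it standing on the seat (6.5 N down to 1.6 N). Now I'll lower the handle, release and back off.

```bash
python3 - <<'E'
from h import *
np.set_printoptions(precision=2,suppress=True)
x,y=452.3,101
h=env.move_l([x,y,116],G(-2),max_speed=40,contact_N=12);print(h,pose()[0],env.current_contact_force(),env.current_moment())
env.grip(1.0);env.sleep(.3);print(env.current_contact_force())
env.move_l([x,y,220],max_speed=100)
env.move_l([x-5,y+75,300],max_speed=150)
P=pose();f=env.grab_frame("wrist");np.savez("w2.npz",p=P[0],R=P[1])
s=env.grab_frame("side");c=env.grab_frame("scene")
cv2.imwrite("pics/end.png",np.hstack([cv2.resize(i,(260,400),interpolation=2) for i in(s[200:330,150:260],c[130:250,290:390],f[110:320,220:360])])[:,:,::-1])
cv2.imwrite("pics/w2.png",f[:,:,::-1]);cv2.imwrite("pics/s2.png",s[:,:,::-1]);cv2.imwrite("pics/c2.png",c[:,:,::-1])
print(P[0],env.current_time(),env.current_contact_force())
E
```

```text
False [452.44 101.05 115.96] [ 1.51  2.25 -1.72] [ 0.39 -0.61  0.02]
[-0.32  0.07 -0.94]
[447.17 175.2  299.22] 17.7917 [-0.01 -0.47 -0.19]
```

View pics/end.png

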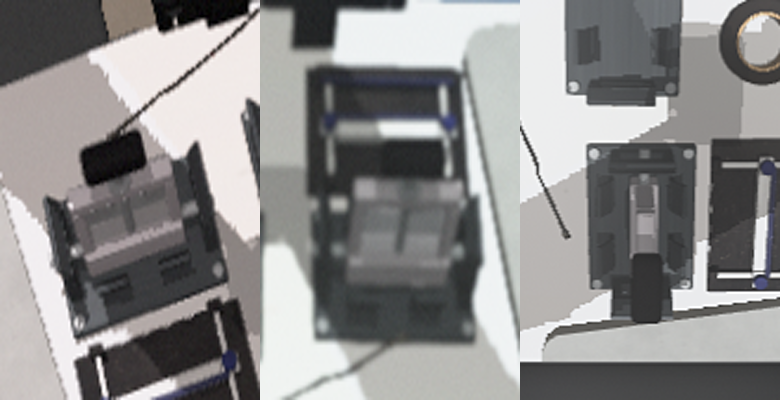

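The door is in the jig bracket in all three views, with the handle at side (198,251), scene (350,177) and wrist (288,261). I'll measure the handle's height to confirm the pins are out.

```bash
python3 - <<'E'
from h import *
np.set_printoptions(precision=1,suppress=True)
z=np.load("w2.npz");W=cam("wrist",(z["p"],z["R"]));S,D=cam("scene"),cam("side")
def blob(f,x0,y0,x1,y1,th=45):
    g=cv2.cvtColor(cv2.imread(f),cv2.COLOR_BGR2GRAY)[y0:y1,x0:x1]
    k,l,st,ce=cv2.connectedComponentsWithStats((g<th).astype(np.uint8));j=1+st[1:,4].argmax();return ce[j]+[x0,y0],st[j].tolist()
d,w=blob("pics/s2.png",175,235,225,270),blob("pics/w2.png",270,225,305,285)
print(d,w)
print("side+scene",tri(ray(S,(349.6,177.4)),ray(D,d[0])),"all",tri(ray(S,(349.6,177.4)),ray(D,d[0]),ray(W,w[0])))
print("calib on start handle",tri(ray(S,(260,184)),ray(D,blob("pics/side0.png",268,200,312,232)[0])))
# door rail ends at the top-rail front edge vs bracket, scene
print("top rail ends z=92",plane(S,(290+92*100/260,130+190*.3),92),plane(S,(290+203*100/260,130+190*.3),92))
E
```

```text
(array([197.6, 251. ]), [10, 8, 27, 17, 314]) (array([289., 279.]), [15, 54, 9, 1, 9])
side+scene (array([452.1,  99.9, 119.1]), [np.float64(0.3717818780990627), np.float64(0.37178187809906554)]) all (array([452.8,  95.6, 128.1]), [np.float64(7.330365683020126), np.float64(5.8028844836958955), np.float64(10.868403670449956)])
calib on start handle (array([442.2, 247.1, 118.6]), [np.float64(0.7935119452924289), np.float64(0.7935119452923739)])
top rail ends z=92 [451. 137.  92.] [449.9  65.2  92. ]
```

Handle height is 119.1 mm, against 118.6 mm when it was pinned at the start. The handle centre is (452,100), within about 1 mm of the bracket's. The wrist blob in that run missed the handle, so I set it aside. Handing in.

```bash
python3 -c "
from workcell import env
print(env.close_job(),env.current_time())"
```

```text
the job is handed in; nothing more can be done
the job is handed in; nothing more can be done
```

The guard door is in the bracket in front of the board jig and the job is handed in at about 18 s of the 48 s; by camera the handle is back at its rest height, so the pins should be out, but the hand-in returned no verdict.

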